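# Close up the nightstand for the night

## Task

Close up the two open containers on the nightstand by pushing with the fingertips: tip the gaping plastic tilt-out bin back until it is fully shut, and slide the wooden jewellery box's lid along until it is fully home against its end stop. Either may come first. Only push: do not lift or tip the lid, and leave the other things where they lie.

Things in the scene. Friction and masses are not known exactly. Their poses are not given: they have to be found in the camera images.
- organiser: Fixed clear plastic housing (grey base) of the tilt-out bin, 110 deep (x) x 130 wide (y) x 125 mm high. Origin under its centre; its open front looks along its own -x (roughly towards the robot), the front plane at x = -55 mm.
- bin (a joint): Tilt of the bin in the housing, rad: 0 = shut (panel upright), grows as the top of the panel leans out along the housing's -x, stop at 0.8. The hinge runs along the housing's y, at x = -55 mm, z = 10 mm of the housing. Stiff by friction: it stays where it is left and needs about 1 to 3 N at its top edge; it does not latch or spring back.
- bin_lip (a point): Middle of the top outer edge of the bin's white front panel, which is 126 mm wide, 6 mm thick, 108 mm high from the hinge, smooth, no handle; its outer face is 6 mm in front of the hinge. Shut, this point is at x = -61, y = 0, z = 118 mm of the housing; open, it leans out and lower (z 83 mm or more). It rises as it shuts: raise the tips with it.
- jewel_box: Fixed wooden jewellery box, 144 long (x) x 92 wide (y) mm. Origin under its centre. Its rim, on which the lid lies, is 48 mm high; low rails along both long sides and a stop across the +x end rise to 56 mm. The -x end has no stop: there the lid slides out.
- lid: Loose flat dark wooden lid, 136 x 76 x 6 mm, 0.1 kg, on the box's rim between the rails (2 mm play each side), slid out over the box's -x end. Origin on its underside; shut, it is at x = 0, y = 0, z = 48 mm of the box (lid meets the stop); open, its x is negative (-30 to -52 mm at the start). Closes along the box's +x with about 1 N. Pressing on the overhanging end tips it.
- lid_bar (a point): Middle of the top outer edge of the raised bar across the lid, at x = -57, y = 0, z = 20 mm of the lid, on the bar's face that looks to -x: push on that face. The bar is 10 mm thick (x), 50 mm wide (y) and stands 14 mm above the lid. Behind the face the lid goes on for 13 mm.
- comb: Bystander: pink plastic comb lying flat, 150 x 36 x 5 mm; origin under its middle
- hair_clip: Bystander: stainless hair clip lying flat, 62 x 14 x 12 mm; origin under its middle
- ring_dish: Bystander: small round white ceramic ring dish, 90 mm across, 24 mm high; origin under its centre
- cream_jar: Bystander: small squat lidded jar, 52 mm across, about 42 mm high; origin under its centre
- lotion: Bystander: white lotion bottle, 48 mm across, about 140 mm high, upright; origin under its centre
There are look-alikes about, which are no part of the job. Of the things shaped like the lid, the wooden one is meant. What is shaped like the organiser but red or yellow is not meant.

How it is judged:
At the end, for the whole second after the job is handed in: The bin is shut to within 0.045 rad (5 mm at its top edge); the lid lies flat and at rest on the rim between the rails, within 4 mm of fully shut against the stop; each bystander is within 20 mm of where it was (value of joint bin below 0.045 rad and x of lid in the frame of jewel_box between -0.004 and 0.004 m and z of lid in the frame of jewel_box between 0.045 and 0.051 m and angle between lid's own z axis and vertical below 0.04 rad and angle between the x axis of lid and the x axis of jewel_box, either way round below 0.08 rad and linear speed of lid below 0.02 m/s and distance of each of comb, hair_clip, ring_dish, cream_jar, lotion from where it was at the start of the episode below 0.02 m); the robot touches nothing.
It fails at once if the arm or the gripper's body, not the fingers, pushes the bin or the lid hard (over 15 N) (contact force between the arm and organiser above 15 N or contact force between the arm and lid above 15 N).
It fails at once if the lid is lifted off its rim by 8 mm or tipped by more than 0.12 rad (z of lid in the frame of jewel_box above 0.056 m or angle between lid's own z axis and vertical above 0.12 rad).
It fails at once if a bystander is moved by more than 20 mm (distance of any of comb, hair_clip, ring_dish, cream_jar, lotion from where it was at the start of the episode above 0.02 m).
It also fails if it takes over 48 s, if anything falls off the work surface, if the arm or the gripper's body presses on something with over 40 N, if the wrist force passes 120 N, or if a joint passes its speed limit or range.

## Robot

A 6-joint arm with a two-finger parallel gripper is mounted at the origin on the work surface. World frame = base frame: x ahead of the robot, y to its left, z up, the work surface at z = 0. Lengths are in m, angles in rad, forces in N, time in s.
With the tool pointing down it reaches from about 0.275 to 1 m from the base axis. Payload 8.4 kg.
Tool frame: the origin (TCP) lies on the centre line of the jaws, within the pads' length; the fingertips stand 17 mm ahead of it and the grasp point (between the pads) lies 2 mm behind it (bot.tcp_to_tips is the z of the fingertips in the tool frame, in m); z points along the fingers, y is the line along which they close (so a half turn about z gives the same grasp; the last joint's range is limited). The gripper opens to 85 mm and grips with 20 to 120 N. Pads are 22 mm wide; open, the fingers measure 114 mm over their backs; the gripper's body (76 mm by 85 mm) begins 54 mm behind the grasp point. The pads swing forward as they close: fully open they stand 13 mm farther back than shut.
Start: joints at [1.292, 0.353, 1.633, -0, 1.155, -0.002], TCP at [0.171, 0.601, 0.248] pointing down, gripper open.
Joint ranges: [-2.63, 2.63], [-0.92, 2.1], [0.06, 2.66], [-1.3, 4.44], [0, 2.69], [-3.02, 3.02]. Speed limits (rad/s): [2.22, 2.22, 2.79, 3.14, 3.14, 3.14].

## Interface

Orientations are given as a unit quaternion [x, y, z, w].
In Python, from workcell import bot, hand, kinematics, get_obs, vision, hand_in gives the robot as it stands. The module is installed in compiled form; this text tells all that it offers. Calls block until the motion is done:
- bot.reach(position, orientation): joint-space move of the TCP to a pose.
- bot.servo_line(position, ori=None, velocity=0.15): straight line of the TCP; ori=None keeps the orientation; velocity is the mean speed in m/s.
- bot.goto_joints(angles): joint-space move.
- hand.move_gripper(opening, strength=None): finger opening in m; strength is the grip in N (None keeps the last); returns when the fingers have stopped.
- bot.dwell(seconds).
- kinematics.solve_ik(position, orientation): joint angles nearest the present ones, or None.
- get_obs(): the state.
- vision.read_camera(name): name is "side" or "top" or "wrist"; returns a dict with "frame" (480x640x3 uint8, red, green, blue), "intrinsics" (3x3 intrinsics, pixels), "view" (4x4, takes a point from world to camera coordinates). Camera axes: x right, y down, z forward; pixel columns grow to the right and rows downward; lengths in m; the calibration is good to about 2 mm. A picture is of the moment at which its call begins. There is no depth.
A pose or a line that the arm cannot do raises bot.IKError and nothing moves.
- hand_in(): hands the job in; it is judged then, once.
The state is a dict: "time_s": time; "joint_pos": joint angles; "joint_vel": joint speeds; "joint_efforts": joint torques, N m; "position": TCP position; "orientation": TCP orientation; "wrist_force": force on the tool from outside, world axes, zero at the start; "ft_torque": the same for the moment, N m; "gripper_width": finger opening in m; "grip_force": force on a finger pad.
Only numpy, scipy, OpenCV 4.12 (cv2) and the standard library are available. Lean on these libraries where they do the work, as an engineer would, in place of code of your own. Each camera call takes 0.05 s, during which the arm holds its last target. There are 200 camera calls.

## Working session

There is one attempt and no reset: what is moved stays moved. The work goes in short steps, each a Python script; the robot and the scene stay as the last script left them, time stands still between calls to the robot, and variables do not carry over. Pictures are saved under pics/ and viewed, at most 10 in all, crops included, and the job is handed in when it is done.

```bash
mkdir -p pics
python3 - <<'E'
from workcell import *
import cv2
for n in ("top","side"):
    r=vision.read_camera(n); cv2.imwrite(f"pics/{n}0.png",r["frame"][:,:,::-1]); print(n,r["intrinsics"].round(1).tolist(),r["view"].round(4).tolist())
o=get_obs(); print(o["time_s"],o["position"],o["orientation"],o["gripper_width"])
E
```

```text
top [[480.9, 0.0, 321.8], [0.0, 480.9, 233.9], [0.0, 0.0, 1.0]] [[-0.0295, -0.9991, 0.0298, -0.0809], [-0.9941, 0.0262, -0.1049, 0.5537], [0.104, -0.0327, -0.994, 1.0659], [0.0, 0.0, 0.0, 1.0]]
side [[531.1, 0.0, 321.0], [0.0, 531.1, 235.9], [0.0, 0.0, 1.0]] [[0.9992, -0.0409, -0.0024, -0.5775], [-0.0258, -0.5824, -0.8125, 0.0358], [0.0318, 0.8119, -0.583, 1.0885], [0.0, 0.0, 0.0, 1.0]]
0.1 [0.17068697 0.60082809 0.24762588] [ 1.37954788e-01  9.90438327e-01 -6.25239308e-04 -8.08692693e-05] 0.085308702211024
```

View pics/top0.png

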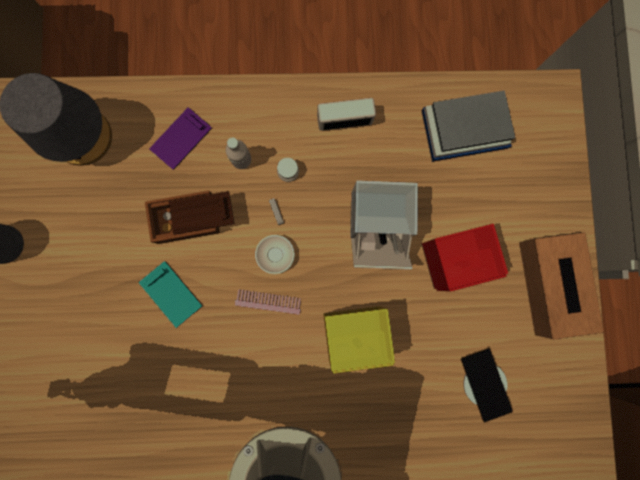

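View pics/side0.png

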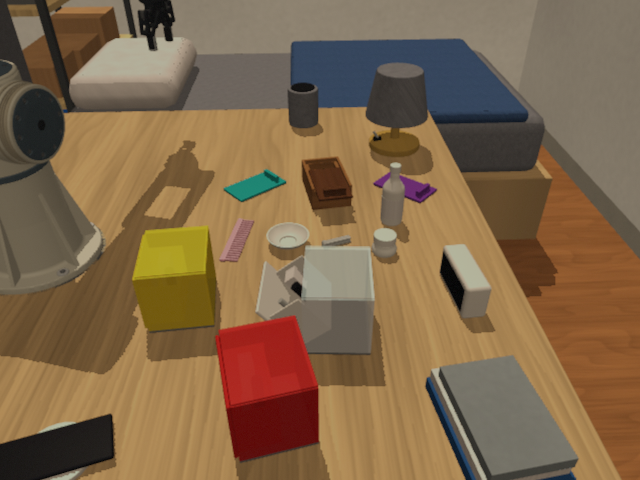

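The top view shows the wooden box at about (190,215) with its lid slid out to the right, and the clear organiser at (385,215) with the bin leaning out towards the robot, its lip near row 267. In the side view the bin lip is near (265,290) and the lid near (325,180). I'll enlarge both.

Run:
```python
import cv2,numpy as np
t=cv2.imread("pics/top0.png"); s=cv2.imread("pics/side0.png")
r=lambda im,k:cv2.resize(im,None,fx=k,fy=k,interpolation=cv2.INTER_CUBIC)
a=r(t[180:250,135:295],5); 
b=r(t[175:275,340:430],4); c=r(s[240:360,250:380],3.3)
h=400; a2=np.zeros((400,800,3),np.uint8); a2[:350]=a
cv2.imwrite("pics/a.png",np.clip(a*1.6,0,255).astype(np.uint8))
d=np.zeros((400,800,3),np.uint8); d[:400,:360]=b; d[:396,365:365+429]=c
cv2.imwrite("pics/d.png",np.clip(d*1.2,0,255).astype(np.uint8))
```

```text
(no output)
```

View pics/a.png

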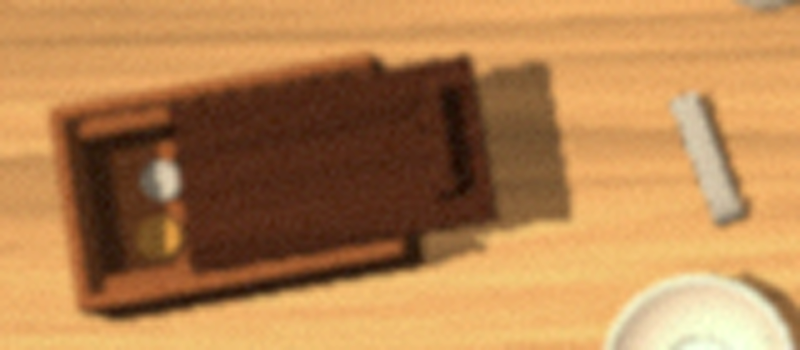

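View pics/d.png

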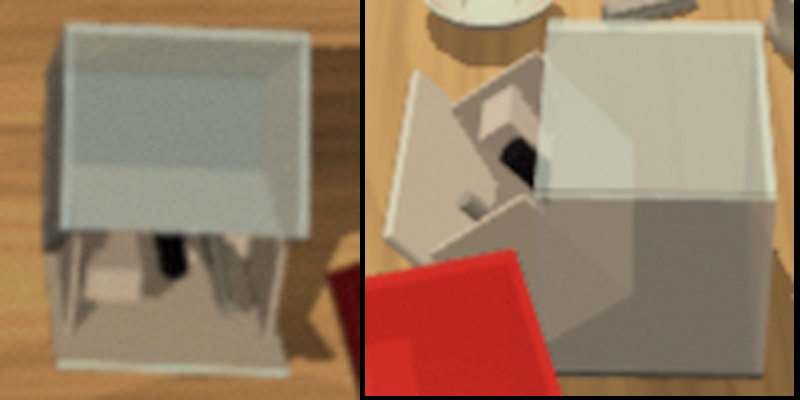

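Crop a: box outer corners at about (145,202), (152,242), (210,192) and (219,228); lid outer end at (229,191)–(234,224); the bar near the end. Crop d: housing top corners at about (356,181), (417,183), (416,234) and (355,233); lip at (354,266)–(412,268) in the top view and (265,261)–(257,311) in the side view.

```bash
cat > h.py <<'E'
from workcell import *
import numpy as np, cv2
from scipy.spatial.transform import Rotation as R
C={}
def cam(n):
    if n not in C: C[n]=vision.read_camera(n)
    return C[n]
def plane(n,uv,z):
    c=cam(n); V=c["view"]; d=V[:3,:3].T@np.linalg.solve(c["intrinsics"],[*uv,1]); o=-V[:3,:3].T@V[:3,3]
    return o+d*(z-o[2])/d[2]
def tri(a,b):
    P=[cam(n)["intrinsics"]@cam(n)["view"][:3] for n in("top","side")]
    X=cv2.triangulatePoints(P[0],P[1],np.array(a,float),np.array(b,float)).ravel(); return X[:3]/X[3]
E
python3 - <<'E'
from h import *
np.set_printoptions(precision=4,suppress=True)
p=lambda u,v,z:plane("top",(u,v),z)
print("box",*[p(*q,.056) for q in((145.4,202),(152,242),(210,191.6),(218.6,227.6))])
print("lid end",*[p(*q,.054) for q in((228.6,191.4),(234,223.6))],"in",*[p(*q,.054) for q in((169.4,200.6),(173.4,234))])
print("org",*[p(*q,.125) for q in((356.25,181.25),(417,183.25),(416.5,234.25),(355.5,233))])
print("lip",tri((353.75,266.5),(265.2,261.2)),tri((412,268.5),(257,311.2)))
print("clip",p(135+690/5,180+95/5,.012),p(135+735/5,180+220/5,.012),"dish",p(275,254,.024))
E
```

```text
box [0.63   0.2936 0.056 ] [0.5405 0.2785 0.056 ] [0.65   0.1513 0.056 ] [0.5686 0.1328 0.056 ]
lid end [0.6499 0.1103 0.054 ] [0.5769 0.099  0.054 ] in [0.6322 0.2415 0.054 ] [0.5572 0.2325 0.054 ]
org [ 0.6511 -0.1692  0.125 ] [ 0.6438 -0.298   0.125 ] [ 0.5354 -0.2914  0.125 ] [ 0.5414 -0.1635  0.125 ]
lip [ 0.474  -0.1606  0.09  ] [ 0.4666 -0.2857  0.091 ]
clip [0.6379 0.0144 0.012 ] [ 0.5787 -0.0053  0.012 ] dish [0.5087 0.0114 0.024 ]
```

Sizes check: box 91×146, lid 74×133, housing 129×109, lip 125 wide at z 0.09, all matching the given sizes. The lid is out by about 43 mm and the bin is open by about 0.65 rad. I'll go behind the lid bar and check from close by.

```bash
cat >> h.py <<'E'
np.set_printoptions(precision=4,suppress=True)
def down(psi): return (R.from_euler('z',psi)*R.from_euler('x',np.pi)).as_quat()
T=bot.tcp_to_tips
psiL=1.728; dL=np.array([np.cos(psiL),np.sin(psiL),0]); boxc=np.array([.5966,.215,0]); bar=np.array([.6117,.1155,0])
psiB=-.054; dB=np.array([np.cos(psiB),np.sin(psiB),0]); org=np.array([.593,-.2305,0]); lip=np.array([.470,-.2235,0])
def fmid(d,p): return float(get_obs()["wrist_force"]@d)
E
python3 - <<'E'
from h import *
print(T)
hand.move_gripper(0.0); print(get_obs()["gripper_width"])
q=down(psiL); p=bar-.034*dL
bot.reach([*p[:2],.22],q); print(get_obs()["joint_pos"],get_obs()["time_s"])
bot.servo_line([*p[:2],.060+T],velocity=.1)
o=get_obs(); print(o["position"],o["wrist_force"],o["time_s"],bot.tcp_to_tips)
a=cam("side")["frame"][130:230,270:430]; b=cam("top")["frame"][160:260,135:295]
w=cam("wrist")["frame"]
im=np.hstack([cv2.resize(np.vstack([a,b]),(320,400),interpolation=2),cv2.resize(w,(480,360))[:,:] if 0 else cv2.copyMakeBorder(cv2.resize(w,(480,360)),0,40,0,0,0)])
cv2.imwrite("pics/e.png",im[:,:,::-1])
E
```

```text
0.017
0.00021706157475198459
[ 0.1309  0.376   1.6663  0.0002  1.0992 -0.0276] 3.4
[0.6175 0.082  0.0777] [-0.0637  0.0572  0.58  ] 4.9833 0.017
```

View pics/e.png

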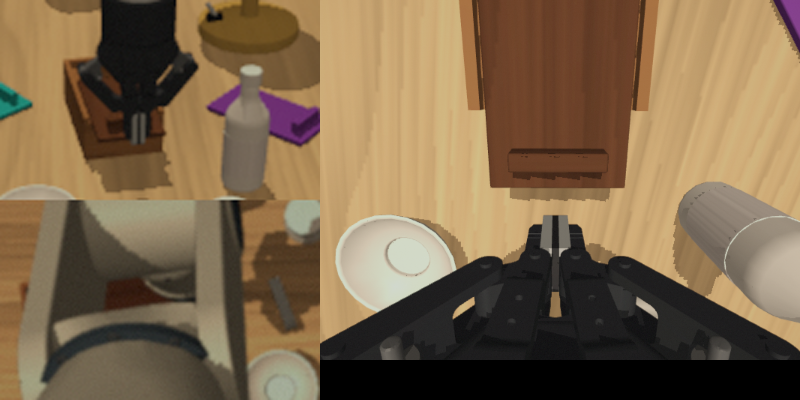

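The wrist view shows the closed tips centred behind the bar: tips at column 557, bar at 558, with a gap before the lid's end. The way ahead is clear, so I'll push the lid with a force guard.

Run:
```python
from h import *
c=cam("side"); X=c["view"]@np.array([*get_obs()["position"][:2],get_obs()["position"][2]-T,1]); x=c["intrinsics"]@X[:3]; print("tip px exp",x[:2]/x[2])
p0=bar-.034*dL; z=.060+T
end=(boxc-.068*dL-p0)@dL; print("expected travel",end)
f0=get_obs()["wrist_force"]
s=.014; bot.servo_line([*(p0+s*dL)[:2],z],velocity=.06)
while s<end+.010:
    s+=.003; bot.servo_line([*(p0+s*dL)[:2],z],velocity=.03)
    o=get_obs(); f=o["wrist_force"]-f0; print(round(s,3),f,round(float((o["position"]-p0)@dL),4))
    if -f@dL>5 or abs(f[2])>5: break
print(get_obs()["time_s"])
cv2.imwrite("pics/f.png",cv2.resize(vision.read_camera("wrist")["frame"],(480,360))[:,:,::-1])
```

```text
tip px exp [337.6016 200.0293]
expected travel 0.06663706876995126
0.017 [ 0.2013 -0.3358  0.2655] 0.0171
0.02 [ 0.0062 -0.7307 -0.3389] 0.0201
0.023 [-0.8272 -0.8456  0.8576] 0.0232
0.026 [-0.2325 -0.0505 -0.053 ] 0.0262
0.029 [ 0.1129 -0.4971 -0.515 ] 0.0292
0.032 [ 0.3988 -0.0708 -0.5277] 0.0322
0.035 [-0.0795 -0.0284 -0.9384] 0.0352
0.038 [ 0.0396 -0.8337 -0.7067] 0.0382
0.041 [-0.0706 -1.0437  0.2113] 0.0412
0.044 [ 0.8949 -1.0064 -0.4426] 0.0442
0.047 [ 1.1821 -0.9151 -0.5219] 0.0472
0.05 [-0.0418 -0.9045  0.0887] 0.0502
0.053 [-0.1731 -0.1099  0.3975] 0.0532
0.056 [ 0.5257 -0.9657  0.6099] 0.0562
0.059 [ 0.3812 -0.5587 -0.4033] 0.0592
0.062 [-0.5886 -0.9144  0.155 ] 0.0622
0.065 [-0.6139 -0.6001  0.2354] 0.0652
0.068 [ 0.1015 -0.7076 -0.141 ] 0.0682
0.071 [  0.8888 -10.6519   1.7594] 0.0696
10.3167
```

View pics/f.png

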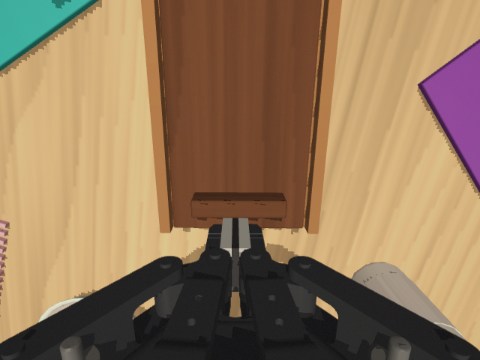

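The lid moved under about 1 N and met the stop (10 N at 70 mm of travel, 67 expected). The wrist view shows its end just inside the rail ends at about row 230. Next, the bin.

Run:
```python
from h import *
p=get_obs()["position"]; p=p-.035*dL; bot.servo_line([*p[:2],p[2]],velocity=.08); bot.servo_line([*p[:2],.25],velocity=.2)
q=down(psiB); pc=org-((org-lip)@dB)*dB   # on housing's mid line at the lip
h0=-(org-lip)@dB; print("lip x in housing",h0)
p0=pc-.034*dB
bot.reach([*p0[:2],.25],q); print(get_obs()["joint_pos"],get_obs()["time_s"])
bot.servo_line([*p0[:2],.078+T],velocity=.12); f0=get_obs()["wrist_force"]; print(f0)
ths=np.linspace(0,.8,400); hx=-.055-.006*np.cos(ths)-.108*np.sin(ths); hz=.010+.108*np.cos(ths)-.006*np.sin(ths)
zt=lambda h: float(np.interp(-h,-hx,hz))-.014
x=h0-.014-.004
while x<-.061+.008:
    x+=.003; c=org+(x-.011)*dB
    bot.servo_line([*c[:2],max(zt(x),.074)+T],velocity=.035)
    o=get_obs(); f=o["wrist_force"]-f0; print(round(x,4),f,round(float((o["position"]-org)@dB)+.011,4),round(o["position"][2]-T,4))
    if -f@dB>9 or abs(f[2])>8: break
print(o["time_s"])
ims=[cv2.resize(vision.read_camera(n)["frame"],(400,300)) for n in("side","wrist")]
cv2.imwrite("pics/g.png",np.hstack(ims)[:,:,::-1])
```

```text
lip x in housing -0.12319852589270919
[-0.4732  0.1392  1.914   0.0003  1.0886  1.1499] 13.4083
[-0.0877  0.3029  0.465 ]
-0.1382 [0.1457 0.6484 0.62  ] -0.138 0.0739
-0.1352 [-0.0328 -0.2317 -1.2648] -0.135 0.0741
-0.1322 [-0.2069 -0.4912 -0.6812] -0.132 0.0741
-0.1292 [ 0.2402 -0.7371 -1.267 ] -0.1289 0.0748
-0.1262 [-1.1976 -0.2419 -0.6935] -0.126 0.0776
-0.1232 [-0.4513 -0.633   0.3427] -0.1231 0.0801
-0.1202 [-0.6565 -0.76    0.0854] -0.1199 0.0825
-0.1172 [-0.5579 -0.0326 -0.5945] -0.1168 0.0847
-0.1142 [-0.8584 -0.7377 -0.0131] -0.1138 0.0867
-0.1112 [ 0.2713  0.6028 -0.1223] -0.1108 0.0886
-0.1082 [-0.3482  0.5057 -0.4345] -0.1078 0.0903
-0.1052 [ 0.6612  0.3419 -0.5065] -0.1048 0.092
-0.1022 [ 0.2884 -1.3898 -0.5675] -0.1018 0.0935
-0.0992 [ 0.0915 -0.1118  0.1362] -0.0989 0.0948
-0.0962 [-0.1678 -0.8573  0.0856] -0.0959 0.0961
-0.0932 [-0.7987 -0.3127  0.0106] -0.0929 0.0973
-0.0902 [ 0.4619 -0.2311  0.1124] -0.0899 0.0984
-0.0872 [-0.1928 -0.038  -0.808 ] -0.0869 0.0994
-0.0842 [ 1.496  -0.8909 -0.5323] -0.0839 0.1003
-0.0812 [ 0.6716 -0.4221 -0.2917] -0.0809 0.101
-0.0782 [ 0.0081 -0.3714 -0.126 ] -0.0779 0.1017
-0.0752 [ 0.4635 -0.5347 -0.2342] -0.0749 0.1023
-0.0722 [-0.6312 -0.1901 -0.2556] -0.0719 0.1028
-0.0692 [-0.5479 -0.9498  0.0323] -0.0689 0.1033
-0.0662 [ 0.8626 -0.1623 -0.0603] -0.0659 0.1036
-0.0632 [-0.3696 -0.6425 -0.3224] -0.0629 0.1039
-0.0602 [ 1.1236 -0.421  -0.7932] -0.0599 0.104
-0.0572 [-7.3486 -0.6361  3.2986] -0.0588 0.1037
-0.0542 [-17.7901  -2.1487  11.6718] -0.0586 0.1035
22.3
```

View pics/g.png

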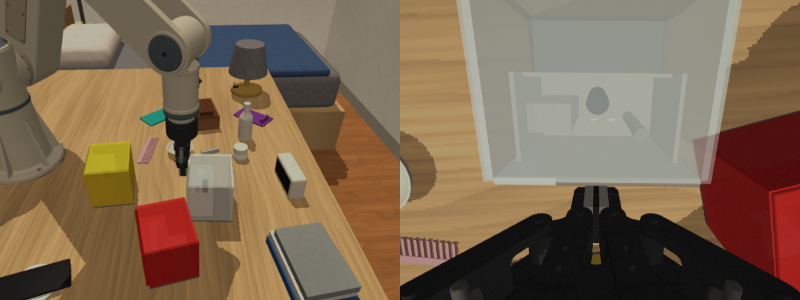

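The push ended in a firm stop at −59 mm (−61 expected), and the panel looks upright. I'll back away and check both containers.

Run:
```python
from h import *
p=get_obs()["position"]-.05*dB; bot.servo_line([*p[:2],p[2]],velocity=.08); bot.servo_line([*p[:2],.27],velocity=.2)
bot.goto_joints([1.292,.353,1.633,0,1.155,0]); print(get_obs()["time_s"],get_obs()["wrist_force"])
t=vision.read_camera("top")["frame"]; s=vision.read_camera("side")["frame"]
r=lambda im,w,h:cv2.resize(im,(w,h),interpolation=2)
im=np.vstack([np.hstack([r(t[180:255,135:255],480,300),r(t[175:275,340:440],300,300)]),np.hstack([r(s[240:360,250:380],325,300),r(s[150:260,220:420],455,300)])])
cv2.imwrite("pics/k.png",np.clip(im[:,:,::-1]*1.4,0,255).astype(np.uint8))
```

```text
27.2167 [-0.305   0.2457 -0.4157]
```

View pics/k.png

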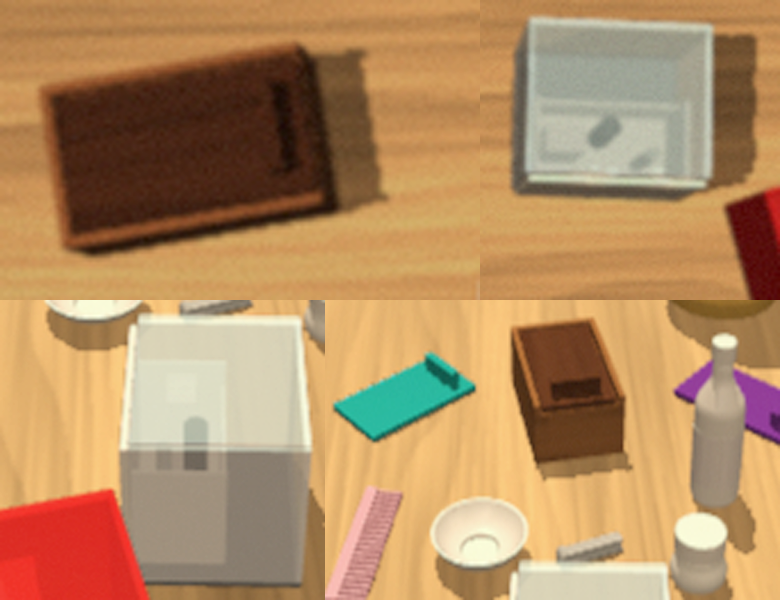

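The top and side crops show the lid flush inside the box against the stop, the bin panel upright in the housing's front, and the bystanders where they were. I'm handing it in.

```bash
python3 -c "
from workcell import *
print(hand_in())"
```

```text
the job is handed in; nothing more can be done
None
```

The bin is tipped fully shut and the wooden lid is slid home against its stop, the bystanders look undisturbed in the final images, and the job was handed in at about 27 s with no verdict returned.

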